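# Hold a sample slide flush on the tilted stage

### The job

Take the sample slide by its grip block and lay its flat underside on the sloped face of the tilting stage: over the dark round window in the middle, long side running up the slope, tilted to the slope so that it lies flush all over. Finish while still gripping the block and holding the slide there with a light push against the face; do not let go. The stage is clamped at its angle, so do not force it, and leave the weight, the small black tape roll and the stone disc where they are.

Things in the scene. Friction and masses are not known exactly. Their poses are not given: they have to be found in the camera images.
- slide_grip (a point): Middle of the loose slide (60 g), 22 mm above its flat underside. White plate 76 (x) x 50 (y) x 6 mm; centred on it a grey upright grip block 24 (x) x 14 (y) mm, from 6 to 40 mm above the underside. z out of the plate's top. Pinch the block across y. Starts flat on the bench, block up. Looks the same after a half turn.
- stage_face (a point): Centre of the stage's flat sloped face, on the face, mid of the dark flush disc (32 mm). Face 110 (x, up the slope) x 90 (y, level hinge line) mm, 83 to 86 mm above the bench; z out of the face. It faces the robot within 15 degrees and slopes 14 to 27 degrees, set anew each time.
- stage_edge (a point): Middle of the upper edge of the sloped face, on the face, 55 mm up the slope from stage_face; axes the same.
- slide: The slide as a whole; origin at the centre of its underside, axes as slide_grip.
- table: The metal tilt table with the face, 10 mm thick, axes as stage_face; origin on the hinge line, 20 mm under the face. Its stiff clamped hinge does not give under some 20 N. Carried between two grey cheeks, which stay below the face centre, on a base 130 x 118 mm fixed to the bench.
- weight_mid (a point): Bystander: brass laboratory weight with a knob, 36 mm wide, 40 mm high, standing between slide and stage; this point is at mid height.
- tape_mid (a point): Bystander: roll of black thread tape lying flat, 59 mm across, 19 mm high, nearest the robot; this point is at mid height.
- stone_mid (a point): Bystander: round porous stone disc lying flat, 62 mm across, 10 mm high, behind the weight; this point is at mid height.

How it is judged:
By the outcome, as a careful person would: the job done as asked, in the order asked, and still so for the second after the job is handed in, while the arm keeps its last pose, push and grip.
It also fails if it takes over 48 s, if anything falls off the work surface, if the arm or the gripper's body presses on something with over 40 N, if the wrist force passes 120 N, or if a joint passes its speed limit or range.

### The arm

A 6-joint arm with a two-finger parallel gripper is mounted at the origin on a cart in front of the work surface, level with it; the furniture and walls round the work are solid. World frame = base frame: x ahead of the robot, y to its left, z up, the work surface at z = 0. Lengths are in mm, angles in rad, forces in N, time in s.
With the tool pointing down it reaches from about 400 to 925 mm from the base axis. Payload 12.5 kg.
Tool frame: the origin (TCP) lies on the centre line of the jaws, within the pads' length; the fingertips stand 14 mm ahead of it and the grasp point (between the pads) lies 5 mm behind it; z points along the fingers, x is the direction in which the jaws open and shut, and the axes are right-handed (so a half turn about z gives the same grasp; the last joint's range is limited). The gripper opens to 95 mm and grips with 3 to 60 N. Pads are 20 mm wide; open, the fingers measure 119 mm over their backs; the gripper's body (75 mm by 180 mm) begins 59 mm behind the grasp point.
Start: joints at [-1.234, 0.491, 1.559, -0, 1.092, -0.106], TCP at [267.818, -564.729, 228.661] pointing down, gripper open.
Joint ranges: [-3.1, 3.1], [-0.84, 2.19], [0.05, 2.79], [-1.13, 4.28], [0.06, 2.93], [-2.69, 2.69]. Speed limits (rad/s): [2.22, 2.22, 2.79, 3.14, 3.14, 3.14].

### API

Orientations are given as a 3x3 rotation matrix whose columns are the frame's x, y, z axes.
In Python, from station import env gives the robot as it stands. Calls block until the motion is done:
- env.reach(position, orientation): joint-space move of the TCP to a pose.
- env.line_to(position, attitude=None, rate=150, threshold=None): straight line of the TCP; attitude=None keeps the orientation; rate is the mean speed in mm/s. With threshold (N) it stops when the force on the tool has changed by that much, and returns True; else False.
- env.move_j(angles): joint-space move.
- env.move_gripper(opening): finger opening in mm; the grip force is fixed at half the most; returns when the fingers have stopped.
- env.dwell(seconds).
- env.ik(position, orientation): joint angles nearest the present ones, or None.
- env.observe(): the state.
- env.get_image(name): name is "side" or "top"; returns a dict with "pixels" (400x640x3 uint8, red, green, blue), "camera_matrix" (3x3 intrinsics, pixels), "R" (3x3) and "t" (3): a world point X has camera coordinates R X + t. Camera axes: x right, y down, z forward; pixel columns grow to the right and rows downward; lengths in mm; the calibration is good to about 2 mm. A picture is of the moment at which its call begins. There is no depth.
A pose or a line that the arm cannot do raises env.IKError and nothing moves.
- env.finish_job(): hands the job in, once; it reports no verdict.
The state is a dict: "time": time; "joint_positions": joint angles; "qvel": joint speeds; "tau": joint torques, N m; "eef_pos": TCP position; "ee_rot": TCP orientation; "wrist_force": force on the tool from outside, world axes, zero at the start; "wrist_torque": the same for the moment, N m; "grip_width": finger opening in mm.
Only numpy, scipy, OpenCV 4.12 (cv2) and the standard library are available. Lean on these libraries where they do the work, as an engineer would, in place of code of your own. Each camera call takes 0.05 s, during which the arm holds its last target.

## Working session

There is one attempt and no reset: what is moved stays moved. The work goes in short steps, each a Python script; the robot and the scene stay as the last script left them, time stands still between calls to the robot, and variables do not carry over. Pictures are saved under pics/ and viewed, and the job is handed in when it is done.

```bash
ls; mkdir -p pics
python3 - <<'E'
from station import env
import cv2,numpy as np
for n in ["side","top"]:
    d=env.get_image(n); cv2.imwrite(f"pics/{n}0.png",d["pixels"][:,:,::-1])
    np.savez(f"{n}0.npz",**d)
    print(n,d["camera_matrix"],d["R"],d["t"],-d["R"].T@d["t"])
s=env.observe(); print(s["time"],s["wrist_force"],s["grip_width"],s["ee_rot"])
E
```

```text
pics
side [[426.19427437   0.         315.11078665]
 [  0.         426.19427437 195.12789599]
 [  0.           0.           1.        ]] [[-0.8949981  -0.44604509  0.0047097 ]
 [-0.24552385  0.48377849 -0.84004548]
 [ 0.37241971 -0.75299546 -0.54249553]] [454.69625048 214.31505198 867.29786525] [136.57291683 752.2053682  648.39812709]
top [[448.44768864   0.         319.29648409]
 [  0.         448.44768864 202.25159035]
 [  0.           0.           1.        ]] [[ 1.77794674e-02 -9.99841933e-01  2.34043138e-06]
 [-9.94990763e-01 -1.76934328e-02 -9.83886332e-02]
 [ 9.83731226e-02  1.74696878e-03 -9.95148068e-01]] [-39.17230525 530.4512391  923.25388022] [437.66717891 -31.39350574 970.96477907]
0.1 [0.81496609 0.69163104 0.37911607] 95.06951735628493 [[ 4.28430470e-01 -9.03574691e-01 -3.31499254e-04]
 [-9.03574291e-01 -4.28430593e-01  8.52879231e-04]
 [-9.12664510e-04 -6.58652466e-05 -9.99999581e-01]]
```

View pics/side0.png

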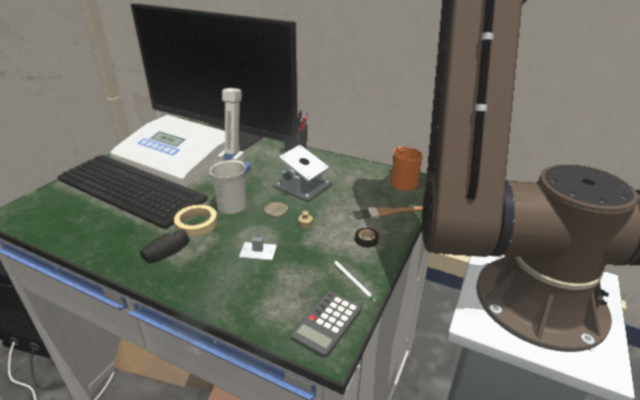

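View pics/top0.png

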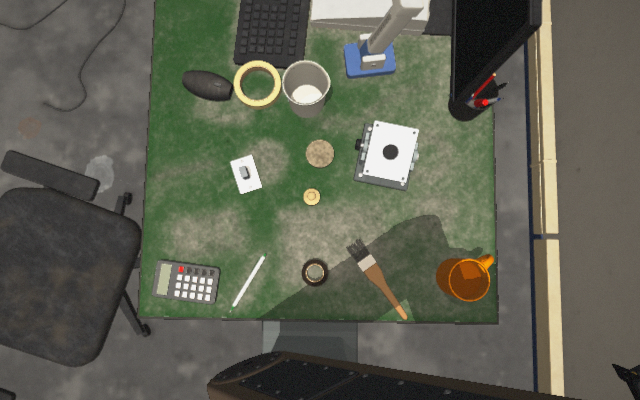

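The side view shows the slide at about (258,250), the weight at (305,219), the tape at (367,236), the stone at (276,209) and the stage face at (303,162). In the top view the slide is at (246,173) and the stage disc at (390,152). I'll zoom in for segmentation.

Run:
```python
import cv2,numpy as np
t=cv2.imread("pics/top0.png"); s=cv2.imread("pics/side0.png")
a=cv2.resize(t[110:200,345:435],None,fx=4.4,fy=4.4,interpolation=cv2.INTER_CUBIC)
b=cv2.resize(s[135:205,265:335],None,fx=5.6,fy=5.6,interpolation=cv2.INTER_CUBIC)
cv2.imwrite("pics/z1.png",np.hstack([a[:390,:390],b[:390,:390]]))
a=cv2.resize(t[145:201,220:276],None,fx=7,fy=7,interpolation=cv2.INTER_CUBIC)
b=cv2.resize(s[225:270,235:280],None,fx=8.8,fy=8.8,interpolation=cv2.INTER_CUBIC)
cv2.imwrite("pics/z2.png",np.hstack([a[:390,:390],b[:390,:390]]))
```

```text
(no output)
```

View pics/z1.png

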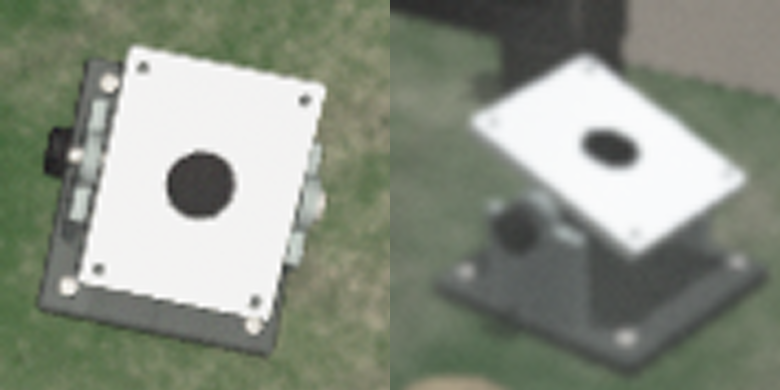

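View pics/z2.png

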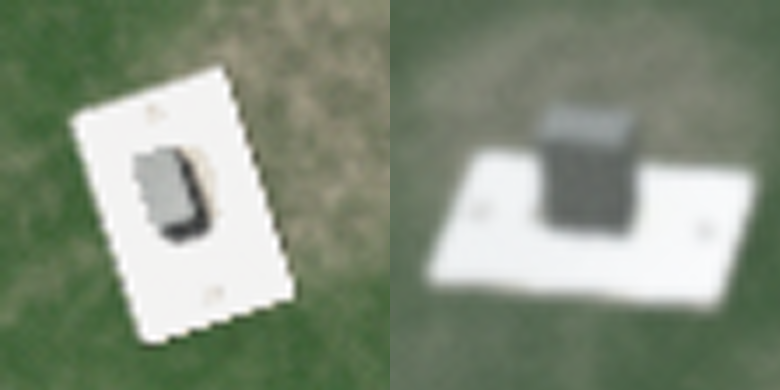

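```bash
cat > h.py <<'E'
import cv2,numpy as np
def quad(img,seed,half=60,f=8,thr=165):
    x0,y0=int(seed[0])-half,int(seed[1])-half; x0=max(x0,0);y0=max(y0,0)
    c=img[y0:y0+2*half,x0:x0+2*half].min(axis=2)
    u=cv2.resize(c,None,fx=f,fy=f,interpolation=cv2.INTER_CUBIC)
    m=(u>thr).astype(np.uint8)
    cs,_=cv2.findContours(m,cv2.RETR_EXTERNAL,cv2.CHAIN_APPROX_NONE)
    p=((seed[0]-x0+.5)*f,(seed[1]-y0+.5)*f)
    cn=min(cs,key=lambda k:-cv2.contourArea(k) if cv2.pointPolygonTest(k,p,False)>=0 else 1e9)
    hull=cv2.convexHull(cn); e=.02*cv2.arcLength(hull,True)
    q=cv2.approxPolyDP(hull,e,True)[:,0].astype(float)
    while len(q)>4 and e<500:
        e*=1.1; q=cv2.approxPolyDP(hull,e,True)[:,0].astype(float)
    assert len(q)==4,q
    P=cn[:,0].astype(float); L=[]
    for i in range(4):
        a,b=q[i],q[(i+1)%4]; d=b-a; l=np.linalg.norm(d); d/=l; n=np.array([-d[1],d[0]])
        s=(P-a)@d/l; r=abs((P-a)@n)
        v,w,x,y=cv2.fitLine(P[(s>.12)&(s<.88)&(r<f*1.5)].astype(np.float32),cv2.DIST_HUBER,0,.01,.01).ravel()
        L.append(np.cross([x,y,1],[x+v,y+w,1]))
    o=[]
    for i in range(4):
        h=np.cross(L[i-1],L[i]); o.append(h[:2]/h[2])
    return (np.array(o)+.5)/f-.5+[x0,y0]
def P(d): return d["camera_matrix"]@np.c_[d["R"],d["t"]]
def cast(d,uv,z):
    C=-d["R"].T@d["t"]; r=d["R"].T@np.linalg.inv(d["camera_matrix"])@np.array([uv[0],uv[1],1.])
    return C+r*(z-C[2])/r[2]
def tri(d1,a,d2,b):
    X=cv2.triangulatePoints(P(d1),P(d2),np.array(a,float).reshape(2,1),np.array(b,float).reshape(2,1)).ravel(); return X[:3]/X[3]
def proj(d,X):
    x=P(d)@np.r_[X,1]; return x[:2]/x[2]
E
cat > m.py <<'E'
from h import *
np.set_printoptions(precision=3,suppress=True)
T=dict(np.load("top0.npz"));S=dict(np.load("side0.npz"))
qt=quad(T["pixels"],(405,152)); qs=quad(S["pixels"],(292,160),half=45)
print(qt);print(qs)
# match: coarse by casting at 85
X0=[cast(T,q,85) for q in qt]
from scipy.optimize import linear_sum_assignment as lsa
D=np.array([[np.linalg.norm(proj(S,x)-s) for s in qs] for x in X0]); i,j=lsa(D); print(D[i,j])
X=np.array([tri(T,qt[a],S,qs[b]) for a,b in zip(i,j)]); print(X)
for x,a,b in zip(X,qt,qs[j]): print("rep",proj(T,x)-a,proj(S,x)-b)
print("sides",[np.linalg.norm(X[k]-X[(k+1)%4]) for k in range(4)],"mean",X.mean(0))
# order: upper edge pts highest z
o=np.argsort(X[:,2]); lo=X[o[:2]];hi=X[o[2:]]
up=hi.mean(0)-lo.mean(0); c=X.mean(0); U,s_,V=np.linalg.svd(X-c); n=V[2]*np.sign(V[2][2])
print("n",n,"slope",np.degrees(np.arccos(n[2])),"up",up,np.linalg.norm(up),"yaw",np.degrees(np.arctan2(up[1],up[0])),"dev",s_)
print("slope from up",np.degrees(np.arcsin(up[2]/np.linalg.norm(up))))
# pnp
for nm,d,q in(("T",T,qt),("S",S,qs[j])):
    x=up/np.linalg.norm(up); y=np.cross(n,x)
    obj=np.array([[np.sign((p-c)@x)*55,np.sign((p-c)@y)*45,0] for p in X])
    ok,rv,tv=cv2.solvePnP(obj,q,d["camera_matrix"],None)
    R=d["R"].T@cv2.Rodrigues(rv)[0]; print(nm,"pnp c",d["R"].T@(tv.ravel()-d["t"]),"slope",np.degrees(np.arccos(R[2,2])),"yaw",np.degrees(np.arctan2(R[1,0],R[0,0])),R[:,2])
# disc
def disc(d,seed,h=16):
    x0,y0=seed[0]-h,seed[1]-h; g=d["pixels"][y0:y0+2*h,x0:x0+2*h].max(axis=2)
    u=cv2.resize(g,None,fx=8,fy=8,interpolation=cv2.INTER_CUBIC); cs,_=cv2.findContours((u<130).astype(np.uint8),0,cv2.CHAIN_APPROX_NONE)
    k=[k for k in cs if cv2.pointPolygonTest(k,(h*8,h*8),False)>=0][0]; e=cv2.fitEllipse(k); return (np.array(e[0])+.5)/8-.5+[x0,y0],np.array(e[1])/8
a,ea=disc(T,(391,152));b,eb=disc(S,(304,161),12); Xd=tri(T,a,S,b); print("disc",a,ea,b,eb,Xd,proj(T,Xd)-a,proj(S,Xd)-b)
# slide
st=quad(T["pixels"],(240,180),half=40); ss=quad(S["pixels"],(246,252),half=35)
print(st,ss)
for nm,d,q in(("T",T,st),("S",S,ss)):
    Y=np.array([cast(d,p,6) for p in q]); l=[np.linalg.norm(Y[k]-Y[(k+1)%4]) for k in range(4)]
    k=int(np.argmax(l)); v=Y[(k+1)%4]-Y[k]; print(nm,"slide",Y.mean(0),l,"yaw",np.degrees(np.arctan2(v[1],v[0])),Y)
for nm,p,z in(("weight",(312,197),40),("tape",(315,272),19),("stone",(320,153),10)): print(nm,cast(T,p,z))
for nm,p,z in(("weight",(305,212),40),("tape",(367,235),19),("stone",(276,209),10)): print(nm,cast(S,p,z))
E
python3 m.py
```

```text
Traceback (most recent call last):
  File "m.py", line 4, in <module>
    qt=quad(T["pixels"],(405,152)); qs=quad(S["pixels"],(292,160),half=45)
  File "h.py", line 19, in quad
    v,w,x,y=cv2.fitLine(P[(s>.12)&(s<.88)&(r<f*1.5)].astype(np.float32),cv2.DIST_HUBER,0,.01,.01).ravel()
            ~~~~~~~~~~~^^^^^^^^^^^^^^^^^^^^^^^^^^^^^^^^^^^^^^^^^^^^^^^^^^^^^^^^^^^^^^^^^^^^^^^^^^
cv2.error: OpenCV(4.12.0) /io/opencv/modules/imgproc/src/linefit.cpp:50: error: (-215:Assertion failed) count > 0 in function 'fitLine2D_wods'
```

Run:
```python
from h import *
T=dict(np.load("top0.npz"));S=dict(np.load("side0.npz"))
print(T["pixels"][152,350:440].min(axis=1)); print(S["pixels"][160,265:340].min(axis=1)); print(T["pixels"][180,225:270].min(axis=1))
m=cv2.hconcat([cv2.resize(((d["pixels"][y-45:y+45,x-45:x+45].min(axis=2))>165).astype(np.uint8)*255,None,fx=4,fy=4) for d,x,y in((T,390,152),(S,303,162))]); cv2.imwrite("pics/m1.png",m)
```

```text
[ 75  72  76  82  85  79  81  81  75  84  97  82 127 142 144 124  74 155
 242 243 242 242 242 242 242 242 242 241 242 242 242 239 202  63  63  63
  65  64  63  62  65  63  64  66  63  62  60  80 163 242 242 242 242 242
 242 242 242 242 242 242 242 242 238 193 167 173 166 154 103  90  89  92
  98  96  94  91  88  81  81  84  86  86  96  96  94  93 101 108 112 111]
[ 98 101 101 103 103 104 105 103 104 103 104 105 107 107 111 117 130 148
 177 212 235 244 247 247 247 248 248 248 248 248 249 249 246 227 146  82
  65  61  60  62  61  74  98 149 220 246 250 250 250 249 250 249 249 246
 234 204 156 117 102 101 105 103 101 101 102 104 105 104 103 103 101 101
  98 102 100]
[ 71  68  68  70  72  78  87  91  86  78 138 236 242 242 243 242 242 242
 242 241 232 242 242 242 242 242 242 242 242 242 242 242 242 242 236 100
 104 101 105 102 104 111 110 107 101]
```

View pics/m1.png

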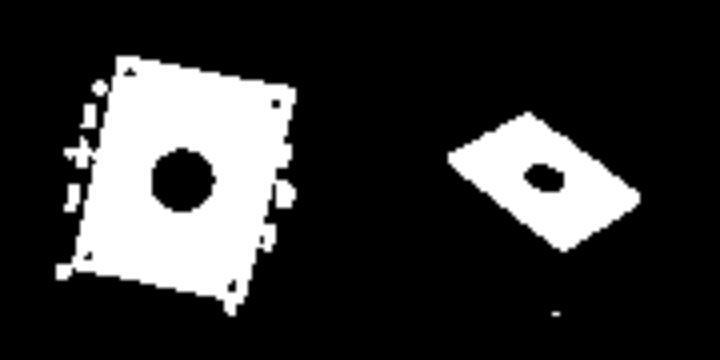

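The top mask at 165 merges cheek parts and bolt heads with the face, while the side mask is clean. I'll raise the top threshold and open the mask.

```bash
sed -i 's/^    m=(u>thr).*/    m=cv2.morphologyEx((u>thr).astype(np.uint8),cv2.MORPH_OPEN,np.ones((5*f+1,5*f+1),np.uint8)) if thr>190 else (u>thr).astype(np.uint8)/' h.py
sed -i 's/qt=quad(T\["pixels"\],(405,152))/qt=quad(T["pixels"],(405,152),thr=205)/' m.py; sed -i 's/(r<f\*1.5)/(r<f*2.5)/' h.py; python3 m.py
```

```text
[[374.699 119.905]
 [418.378 130.232]
 [404.643 182.605]
 [362.959 171.94 ]]
[[277.836 156.205]
 [299.695 144.184]
 [329.324 166.349]
 [308.27  180.025]]
[4.826 5.558 4.852 6.643]
[[ 690.259 -136.511  101.986]
 [ 669.109 -222.475  105.972]
 [ 567.963 -203.247   68.406]
 [ 589.971 -118.739   62.771]]
rep [-0.147 -0.327] [0.281 0.053]
rep [0.011 0.025] [-0.02  -0.003]
rep [0.404 1.032] [-0.89  -0.088]
rep [0.292 0.709] [-0.646 -0.085]
sides [np.float64(88.6170253907594), np.float64(109.5960540685807), np.float64(87.5081244718012), np.float64(109.1394936345206)] mean [ 629.325 -170.243   84.784]
n [-0.331  0.136  0.934] slope 20.969111791085645 up [100.717 -18.5    38.391] 109.36164537464148 yaw -10.408250235346452 dev [109.544  87.831   1.011]
slope from up 20.551207453185675
T pnp c [ 633.613 -172.156   68.304] slope 26.323808142120047 yaw -10.8673665664894 [-0.328  0.299  0.896]
S pnp c [ 613.138 -141.706  102.502] slope 18.40016323787504 yaw -11.850374343953288 [-0.305  0.081  0.949]
disc [390.041 151.614] [14.638 15.254] [303.895 161.01 ] [5.412 9.495] [ 628.975 -170.135   86.172] 
[... 259 characters left out ...]
4(49.60876132509772), np.float64(75.63219544905012), np.float64(50.03751831215176)] yaw -160.62043624204128 [[636.661 120.891   6.   ]
 [564.484  95.502   6.   ]
 [548.357 142.416   6.   ]
 [619.561 167.916   6.   ]]
S slide [591.124 131.223   6.   ] [np.float64(50.012611291066044), np.float64(78.43049419803009), np.float64(56.01277940291447), np.float64(77.36997991169511)] yaw -157.0690036771772 [[618.878 168.474   6.   ]
 [636.166 121.545   6.   ]
 [563.934  90.987   6.   ]
 [545.519 143.886   6.   ]]
weight [540.444 -14.327  40.   ]
tape [384.389 -23.315  19.   ]
stone [640.413 -29.322  10.   ]
weight [542.197 -11.92   40.   ]
tape [380.501 -20.75   19.   ]
stone [636.482 -27.297  10.   ]
```

```bash
cat >> m.py <<'E'
print("---- joint fit, level hinge, known 110x90")
from scipy.optimize import least_squares
def fr(p):
    yw,s=p[3],p[4]; x=np.array([np.cos(s)*np.cos(yw),np.cos(s)*np.sin(yw),np.sin(s)]); y=np.array([-np.sin(yw),np.cos(yw),0]); return np.c_[x,y,np.cross(x,y)]
sg=np.array([[np.sign((p-c)@x)*55,np.sign((p-c)@y)*45,0] for p in X])
def res(p,w=(1,1),off=True):
    R=fr(p); r=[]
    sh=np.r_[p[5:7],] # side-view pixel bias
    for k in range(4):
        Z=p[:3]+R@sg[k]; r+=[*(w[0]*(proj(T,Z)-qt[k])),*(w[1]*(proj(S,Z)-qs[j][k]-sh))]
    r+=[*(w[0]*(proj(T,p[:3])-a)),*(w[1]*(proj(S,p[:3])-b-sh))]
    return np.array(r+[*(sh/.7)])
for w in((1,1),(1,.5),(.5,1)):
    f=least_squares(res,[*c,-.18,.36,0,0],args=(w,)); print(w,f.x[:3],np.degrees(f.x[3:5]),f.x[5:],f.cost); 
print(f.fun.reshape(-1,2))
E
python3 m.py | sed -n '/----/,$p'
```

```text
---- joint fit, level hinge, known 110x90
(1, 1) [ 629.966 -170.244   84.238] [-11.827  19.409] [-0.379  0.133] 3.646159882362387
(1, 0.5) [ 630.25  -170.387   83.264] [-11.874  20.089] [-0.228  0.171] 2.4556462235128422
(0.5, 1) [ 629.345 -170.104   85.141] [-11.662  19.318] [-0.257 -0.021] 2.0025161326023357
[[-0.03  -0.016]
 [ 0.83  -0.289]
 [ 0.411 -0.294]
 [ 0.008  0.409]
 [ 0.241  0.214]
 [-1.048  0.208]
 [-0.543  0.745]
 [-0.16  -0.655]
 [ 0.023  0.133]
 [-0.155  0.284]
 [-0.368 -0.03 ]]
```

Both views agree on all objects to about 2 mm. The face height comes out at 84–86 mm (given as 83–86), its sides at 109 x 88 mm and the plate at 76 x 50 mm. Next I grasp the slide at (592, 131.5) with yaw 19.5°. The TCP goes to z=23, which keeps the fingertips 3 mm above the plate.

```bash
cat > g.py <<'E'
from station import env
from h import *
np.set_printoptions(precision=3,suppress=True)
def Rt(sx,n): # tool orientation for slide axes
    n=n/np.linalg.norm(n); sx=sx-n*(sx@n); sx/=np.linalg.norm(sx); sy=np.cross(n,sx)
    return np.c_[-sy,-sx,-n]
def snap(tag):
    for n in("top","side"):
        d=env.get_image(n); np.savez(f"{n}{tag}.npz",**d); cv2.imwrite(f"pics/{n}{tag}.png",d["pixels"][:,:,::-1])
def st():
    s=env.observe(); print("t",s["time"],"tcp",s["eef_pos"],"F",s["wrist_force"],"M",s["wrist_torque"],"w",s["grip_width"]); return s
E
python3 - <<'E'
from g import *
y=np.radians(19.5); R=Rt(np.array([np.cos(y),np.sin(y),0]),np.array([0,0,1.]))
p=np.array([591.9,131.5,0])
print(env.ik(p+[0,0,150],R))
env.reach(p+[0,0,120],R); st()
print(env.line_to(p+[0,0,23],rate=120,threshold=8)); st(); snap(1)
E
```

```text
[ 0.11   0.551  1.689 -0.     0.901  1.34 ]
t 2.8333 tcp [592.142 130.782 120.082] F [ 0.46  -0.281 -0.529] M [ 0.021 -0.029 -0.047] w 95.01802199219183
False
t 3.7917 tcp [592.268 131.516  23.595] F [-0.344  1.043  0.594] M [ 0.003  0.013 -0.016] w 95.22111355702764
```

Run:
```python
from h import *
t=cv2.imread("pics/top1.png"); s=cv2.imread("pics/side1.png")
a=cv2.resize(t[120:220,190:300],(440,400),interpolation=cv2.INTER_CUBIC); b=cv2.resize(s[200:280,215:303],(352,400)[:2] if 0 else (360,400),interpolation=cv2.INTER_CUBIC)
cv2.imwrite("pics/z3.png",np.hstack([a,b]))
```

```text
(no output)
```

View pics/z3.png

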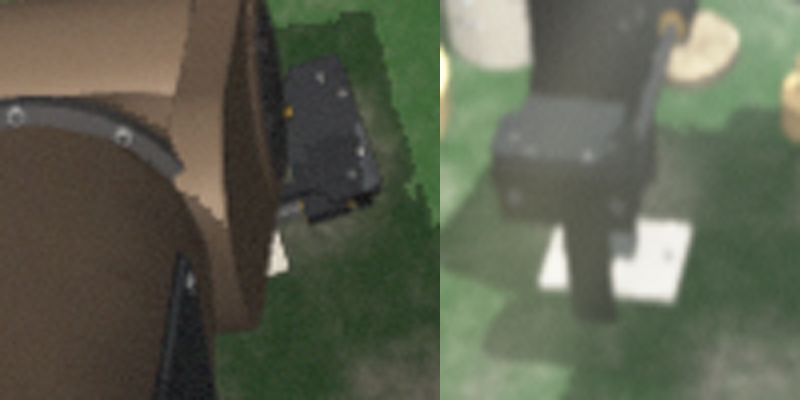

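The side view shows the near finger in front of the plate and the block between the jaws. I'll close and lift.

Run:
```python
from g import *
env.move_gripper(10); st()
s=st(); env.line_to(np.array([591.9,131.5,125]),rate=120); env.dwell(.2); st(); snap(2)
d=env.get_image("side")["pixels"]; cv2.imwrite("pics/z4.png",cv2.resize(d[150:270,200:320,::-1],(600,600),interpolation=cv2.INTER_CUBIC))
```

```text
t 5.1333 tcp [591.891 131.489  22.988] F [-0.23  -0.01   0.387] M [ 0.009 -0.003  0.014] w 13.87941014476314
t 5.1333 tcp [591.891 131.489  22.988] F [-0.23  -0.01   0.387] M [ 0.009 -0.003  0.014] w 13.87941014476314
t 6.3333 tcp [591.66  131.459 124.29 ] F [-0.519 -0.213 -0.177] M [ 0.009 -0.017 -0.008] w 13.885480895749593
```

View pics/z4.png

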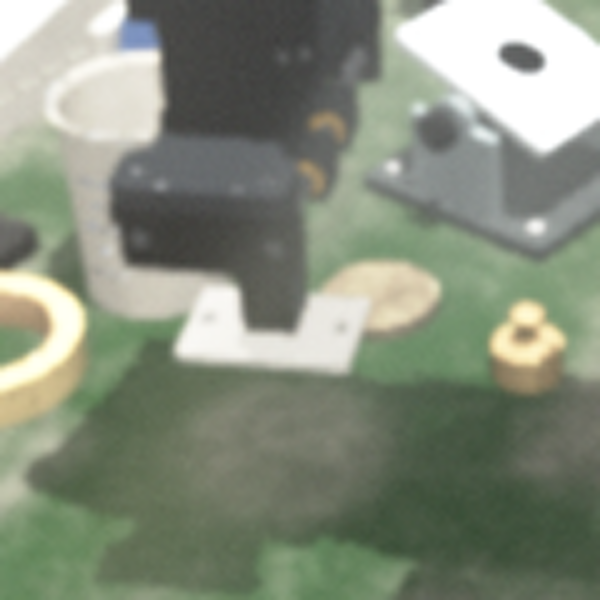

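The slide is lifted and held level (width 13.9 mm). Now I move to a hover over the face.

```bash
cat >> g.py <<'E'
C=np.array([629.7,-170.2,84.6]); YAW=-11.7
def face(sl,yaw=YAW):
    s,w=np.radians([sl,yaw]); x=np.array([np.cos(s)*np.cos(w),np.cos(s)*np.sin(w),np.sin(s)]); y=np.array([-np.sin(w),np.cos(w),0]); return x,y,np.cross(x,y)
def tr(sl,yaw=YAW): x,y,n=face(sl,yaw); return Rt(x,n)
E
python3 - <<'E'
from g import *
x,y,n=face(19.8)
print(env.ik(C+n*120,tr(19.8)))
env.reach(C+n*120,tr(19.8)); env.dwell(.2); st()
env.line_to(C+n*(23+25),rate=100); env.dwell(.2); st(); print(env.observe()["ee_rot"]@np.eye(3)-tr(19.8)); snap(3)
t=cv2.imread("pics/top3.png"); s=cv2.imread("pics/side3.png")
cv2.imwrite("pics/z5.png",np.hstack([cv2.resize(t[90:210,330:450],(400,400),interpolation=2),cv2.resize(s[110:210,255:355],(400,400),interpolation=2)]))
E
```

```text
[-0.405  0.406  1.858  0.131  0.543  1.27 ]
t 7.8417 tcp [ 590.202 -160.932  197.17 ] F [ 0.103 -0.541 -0.565] M [ 0.143  0.305 -0.027] w 13.78130783954299
t 8.9083 tcp [ 613.846 -166.973  130.446] F [-0.457 -0.206 -0.317] M [ 0.127  0.209 -0.07 ] w 13.91745164077121
[[-0.     0.     0.001]
 [ 0.    -0.    -0.   ]
 [ 0.    -0.001  0.   ]]
```

View pics/z5.png

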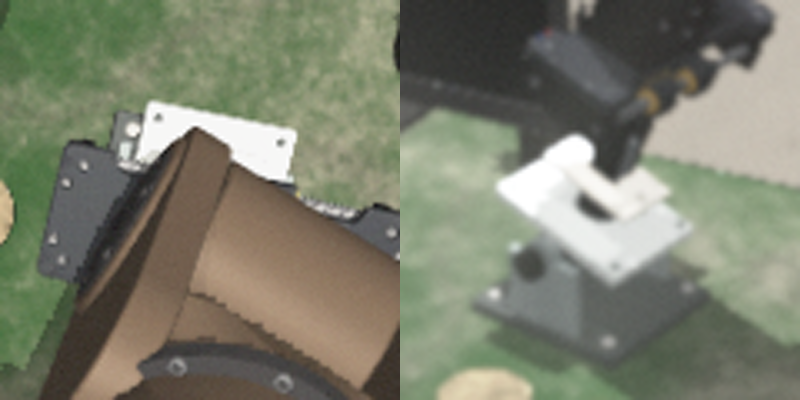

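The side view shows the slide (560–665,140–215 in the crop) hovering over the face, upright and roughly parallel to it. I'll descend slowly until contact, then judge the tilt from the moment change.

```bash
cat >> g.py <<'E'
def avg(k=6):
    F=[];M=[];p=[]
    for _ in range(k):
        env.dwell(.03); s=env.observe(); F.append(s["wrist_force"]);M.append(s["wrist_torque"]);p.append(s["eef_pos"])
    return np.mean(F,0),np.mean(M,0),np.mean(p,0),s["ee_rot"]
E
python3 - <<'E'
from g import *
x,y,n=face(19.8); R0=tr(19.8)
F0,M0,p0,_=avg(); np.savez("base.npz",F0=F0,M0=M0)
print("base",F0,M0)
print(env.line_to(C+n*(23-6),rate=15,threshold=4))
F,M,p,R=avg(); dF,dM=F-F0,M-M0
print("t",env.observe()["time"],"p in face",(p-C)@np.c_[x,y,n],"dF face",dF@np.c_[x,y,n],"dM face",dM@np.c_[x,y,n],"rot err deg",np.degrees(cv2.Rodrigues(R0.T@R)[0].ravel()))
snap(4)
s=cv2.imread("pics/side4.png")
cv2.imwrite("pics/z6.png",cv2.resize(s[125:205,265:345],(600,600),interpolation=2))
E
```

```text
base [-0.265  0.079 -0.339] [ 0.086  0.236 -0.005]
True
t 10.9 p in face [ 0.069 -0.026 23.115] dF face [ 0.626 -0.065  5.73 ] dM face [0.089 0.083 0.009] rot err deg [ 0.006 -0.001  0.001]
```

View pics/z6.png

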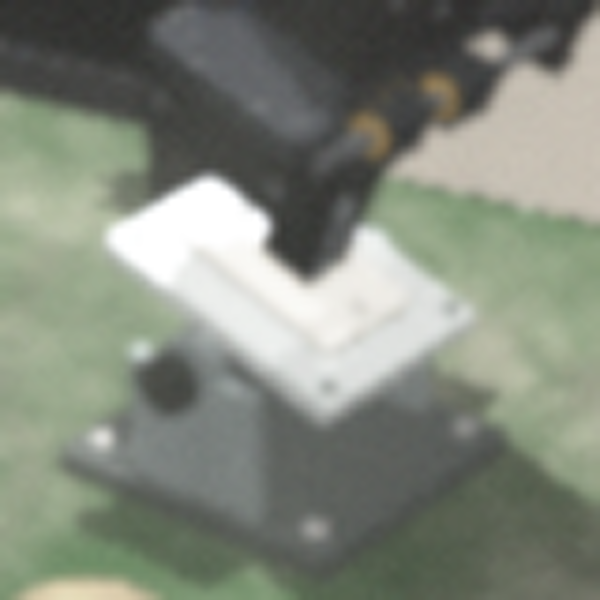

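Contact came at 23.1 mm above the predicted face, as expected, and the slide is on the face. I'll push a little harder and sweep the tilt to find where the moment is balanced.

Run:
```python
from g import *
b=np.load("base.npz"); F0,M0=b["F0"],b["M0"]
x,y,n=face(19.8); B=np.c_[x,y,n]
base=C+B@np.array([0,0,.1])
def go(h,sl,roll=0):
    xs,ys,ns=face(sl); R=tr(sl)
    Rr=cv2.Rodrigues(xs*np.radians(roll))[0]
    env.line_to(base+n*h+Rr@ns*23,Rr@R,rate=20)
    F,M,p,_=avg(5); print(h,sl,roll,"p",(p-C)@B,"dF",(F-F0)@B,"dM",(M-M0)@B,"t",round(env.observe()["time"],2))
    return F,M
go(0,19.8); go(-.4,19.8); go(-.8,19.8)
go(-.8,19.0); go(-.8,20.6); go(-.8,19.8)
```

```text
0 19.8 0 p [ 0.176 -0.032 23.177] dF [1.008 0.304 2.958] dM [ 0.051 -0.056 -0.016] t 11.42
-0.4 19.8 0 p [ 0.212 -0.021 23.091] dF [ 0.469 -0.219  8.076] dM [ 0.132  0.199 -0.004] t 11.83
-0.8 19.8 0 p [ 0.235 -0.032 23.048] dF [-0.604 -0.537 12.63 ] dM [ 0.158  0.489 -0.004] t 12.25
-0.8 19.0 0 p [ 0.386 -0.049 23.094] dF [-3.273 -0.529 13.785] dM [0.133 0.194 0.005] t 12.67
-0.8 20.6 0 p [ 0.536 -0.127 23.048] dF [ 1.916 -0.321 10.666] dM [ 0.166 -0.002  0.005] t 13.08
-0.8 19.8 0 p [ 0.496 -0.119 22.933] dF [-0.777 -0.593 10.188] dM [ 0.118 -0.185  0.003] t 13.5
```

```bash
cat >> g.py <<'E'
x,y,n=face(19.8); B=np.c_[x,y,n]
base=C+B@np.array([0,0,.1])
def pose(h,sl,roll=0):
    xs,ys,ns=face(sl); Rr=cv2.Rodrigues(xs*np.radians(roll))[0]
    return base+n*h+Rr@ns*23, Rr@tr(sl)
def go(h,sl,roll,F0,M0,rate=20):
    q,R=pose(h,sl,roll); env.line_to(q,R,rate=rate)
    F,M,p,_=avg(6); f,m=(F-F0)@B,(M-M0)@B
    print(h,sl,roll,"p",(p-C)@B,"dF",f,"dM",m,"t",round(env.observe()["time"],2)); return f,m
def press(sl,roll,hs=(0,-.4,-.8)):
    q,R=pose(4,sl,roll); env.line_to(q,R,rate=25); env.dwell(.2)
    F0,M0,_,_=avg(10); print("base",F0@B,M0@B); return [go(h,sl,roll,F0,M0) for h in hs]
E
python3 - <<'E'
from g import *
press(19.8,0); press(19.8,.7,(-.4,-.8))
E
```

```text
base [-0.439  0.051 -0.583] [ 0.045  0.271 -0.007]
0 19.8 0 p [ 0.079 -0.008 23.037] dF [ 0.736 -0.408  1.188] dM [ 0.013 -0.119 -0.017] t 14.93
-0.4 19.8 0 p [ 0.047 -0.029 22.93 ] dF [-1.281 -0.836  6.898] dM [ 0.031 -0.002 -0.01 ] t 15.38
-0.8 19.8 0 p [ 0.032 -0.035 22.842] dF [-2.605 -0.591 11.384] dM [ 0.069  0.166 -0.003] t 15.82
base [-0.208 -0.018 -0.474] [ 0.038  0.257 -0.017]
-0.4 19.8 0.7 p [ 0.131 -0.267 22.867] dF [-1.199  0.549  6.202] dM [-0.026  0.025  0.001] t 17.27
-0.8 19.8 0.7 p [ 0.12  -0.243 22.803] dF [-2.545  0.804 11.688] dM [-0.062  0.184 -0.   ] t 17.72
```

The slide has settled into the slope within the grip and the centre of pressure is inside the plate. Roll 0 and 0.7 bracket the balance point, so I'll use 0.35. I'll press there, then check position and flushness in the side image.

Run:
```python
from g import *
press(19.8,.35,(-.6,))
snap(5)
s=cv2.imread("pics/side5.png")
c=s[140:190,270:330]
c=np.clip((cv2.resize(c,(720,600),interpolation=2).astype(float)-150)*2.4,0,255).astype(np.uint8)
cv2.imwrite("pics/z7.png",c)
```

```text
base [-0.084 -0.16  -0.528] [0.022 0.25  0.008]
-0.6 19.8 0.35 p [ 0.096 -0.17  22.682] dF [-1.478  0.226  7.056] dM [-0.06   0.091 -0.027] t 19.18
```

View pics/z7.png

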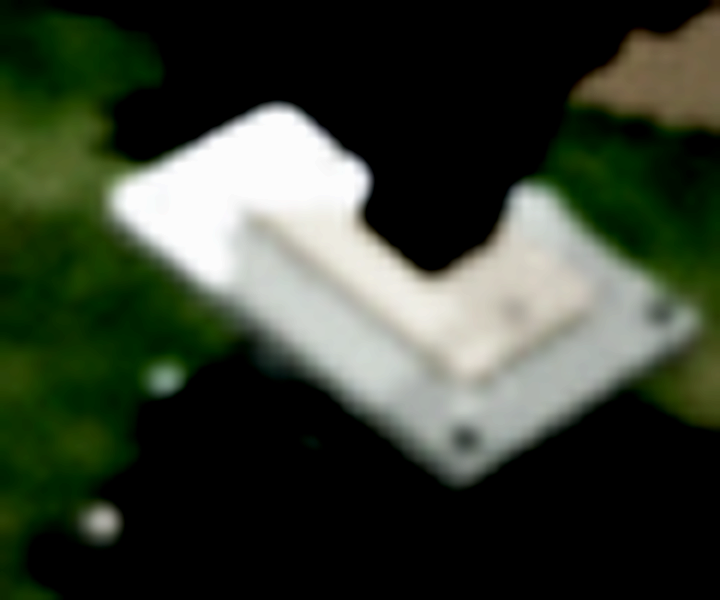

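Run:
```python
from g import *
S=dict(np.load("side5.npz"))
def pc(a,b,c): 
    u=proj(S,C+B@np.array([a,b,c])); return (u+.5-[270,140])*12-.5
for k in[(-55,45,0),(-55,-45,0),(55,45,0),(55,-45,0),(-38,25,0),(-38,25,6),(-38,-25,6),(-38,-25,0),(38,25,6),(38,25,0)]: print(k,pc(*k))
s=S["pixels"][140:190,270:330,::-1]
c=np.clip((cv2.resize(s,(720,600),interpolation=2).astype(float)-150)*2.4,0,255).astype(np.uint8)
off=np.array([460,487])-pc(-55,45,0)
def pl(ks,col):
    cv2.polylines(c,[np.array([pc(*k) for k in ks]).astype(int)],True,col,1)
pl([(-55,45,0),(-55,-45,0),(55,-45,0),(55,45,0)],(0,0,255))
pl([(-38,25,6),(-38,-25,6),(38,-25,6),(38,25,6)],(255,0,0))
pl([(-38,25,0),(-38,-25,0),(38,-25,0),(38,25,0)],(0,200,0))
cv2.imwrite("pics/z8.png",c)
```

```text
(-55, 45, 0) [457.785 480.681]
(-55, -45, 0) [699.925 326.96 ]
(55, 45, 0) [105.807 196.247]
(55, -45, 0) [358.426  60.458]
(-38, 25, 0) [458.411 400.778]
(-38, 25, 6) [465.305 381.826]
(-38, -25, 6) [601.002 298.307]
(-38, -25, 0) [593.83 317.02]
(38, 25, 6) [222.795 187.91 ]
(38, 25, 0) [216.881 207.168]
```

View pics/z8.png

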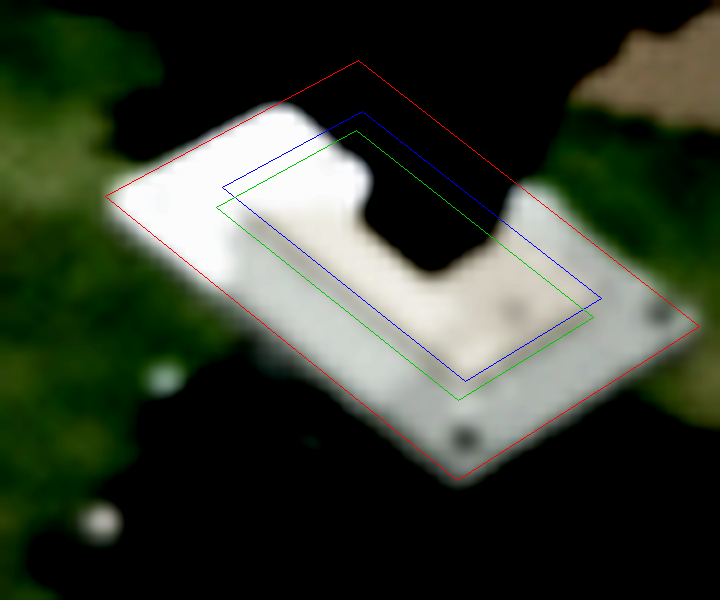

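The prediction fits the picture. The face outline, the plate's top edge and the strip of its side face all lie within about 0.5 px (roughly 1 mm), and the strip is even, so there is no wedge gap. I'll make one small roll trim while in contact, check that stage and bystanders are unmoved, and then hand in.

Run:
```python
from g import *
F0=B@np.array([-.15,-.1,-.53]); M0=B@np.array([.03,.255,0])
go(-.6,19.8,.2,F0,M0); env.dwell(.4); go(-.6,19.8,.2,F0,M0); snap(6)
a=np.load("side0.npz")["pixels"]; b=np.load("side6.npz")["pixels"]
def cent(img,x0,y0,x1,y1):
    p=img[y0:y1,x0:x1].astype(int); m=((p[:,:,0]-p[:,:,2])>55).astype(np.uint8); M=cv2.moments(m,True); return M["m10"]/M["m00"]+x0,M["m01"]/M["m00"]+y0,M["m00"]
for nm,r in(("weight",(294,203,318,232)),("stone",(258,198,292,220))): print(nm,cent(a,*r),cent(b,*r))
cv2.imwrite("pics/z9.png",np.hstack([cv2.resize(i[140:260,250:400,::-1],(400,320),interpolation=2) for i in(a,b)]))
```

```text
-0.6 19.8 0.2 p [ 0.101 -0.13  22.701] dF [-1.715 -0.55   6.716] dM [ 0.06   0.098 -0.01 ] t 19.73
-0.6 19.8 0.2 p [ 0.1   -0.125 22.698] dF [-1.315 -0.126  7.078] dM [ 0.039  0.099 -0.015] t 20.57
weight (305.1923076923077, 217.76923076923077, 78.0) (304.8363636363636, 218.45454545454547, 55.0)Traceback (most recent call last):
  File "<stdin>", line 7, in <module>
  File "<stdin>", line 6, in cent
ZeroDivisionError: float division by zero
```

Run:
```python
from h import *
a=np.load("side0.npz")["pixels"]; b=np.load("side6.npz")["pixels"]
cv2.imwrite("pics/z9.png",np.hstack([cv2.resize(i[140:260,250:400,::-1],(400,320),interpolation=2) for i in(a,b)]))
```

```text
(no output)
```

View pics/z9.png

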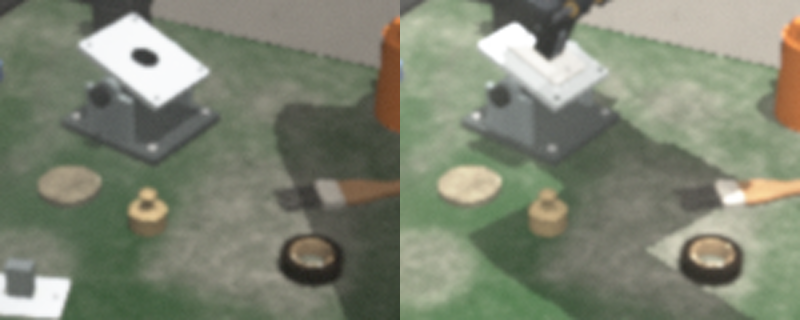

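The before and after crops match: stone (69,185), weight (147,212), tape (311,259) and stage are all unmoved. The slide is on the face and still gripped. I'm handing in.

Run:
```python
from g import *
st(); env.finish_job()
```

```text
t 20.675 tcp [ 622.254 -168.791  106.002] F [-3.749  0.219  6.189] M [0.132 0.276 0.031] w 13.863404229548086
the job is handed in; nothing more can be done
```

I laid the slide on the tilting stage over the round window and handed the job in at 20.7 s. The block is still gripped (width 13.9 mm) and the slide is pushed against the face with about 7 N. `finish_job` gave no verdict.

- **Slope and contact:** I measured the face at about 20° slope and −11.7° yaw. First contact came at 23.1 mm of tool height against 23 mm predicted.
- **Flushness:** The first pushes landed on the lower edge and turned the slide slightly in the grip until it sat flat. I then trimmed the roll. At the end the moments put the centre of pressure within about 15 mm of the middle, inside the plate.
- **Position:** In the side picture the slide's and face's edges matched the predicted outlines within about 1 mm, with an even strip along the plate's side.
- **Bystanders and stage:** By eye, the weight, tape roll, stone disc and stage look unmoved in before and after pictures.

**Checks that disagreed or fell short:**
- **Slope estimates:** They ranged from 19.3° to 21°, and single-view fits were further out. I relied on contact to settle the last degree.
- **Sideways force:** About 1.5 N remains along the slope.
- **Moment reference:** The point the moments refer to is not known exactly, so the centre of pressure is approximate.
- **Tool height:** It fell about 0.4 mm over the repeated presses, probably from the slide settling in the grip.
- **Unmoved check:** My colour-centroid check failed on the stone and was not run on the tape. For the weight it was affected by the arm's shadow, so I compared pictures by eye instead.

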